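# Slide the float-case covers round to open the bay under the red one

### The arm

A 6-joint arm with a two-finger parallel gripper is mounted at the origin on the work surface. World frame = base frame: x ahead of the robot, y to its left, z up, the work surface at z = 0. Lengths are in m, angles in rad, forces in N, time in s.
With the tool pointing down it reaches from about 0.25 to 0.775 m from the base axis. Payload 8.9 kg.
Tool frame: the origin (TCP) lies midway between the tips of the shut fingers; the grasp point (between the pads) lies 19 mm behind it (r.grip_point_offset is the distance from the TCP to the grasp point, in m); z points along the fingers, y is the line along which they close (so a half turn about z gives the same grasp; the last joint's range is limited). The gripper opens to 85 mm and grips with 20 to 120 N. Pads are 22 mm wide; open, the fingers measure 114 mm over their backs; the gripper's body (76 mm by 85 mm) begins 54 mm behind the grasp point. The pads swing forward as they close: fully open they stand 13 mm farther back than shut.
Start: joints at [1.124, 0.291, -0.153, 1.127, 0, 1.431], TCP at [0.159, 0.5, 0.231] pointing down, gripper open.
Joint ranges: [-2.52, 2.52], [-0.91, 1.74], [-1.3, 1.37], [-1.96, 2.02], [-1.52, 1.47], [-3.14, 3.14]. Speed limits (rad/s): [2.22, 2.22, 2.79, 3.14, 3.14, 3.14].

### API

Orientations are given as a unit quaternion [w, x, y, z].
In Python, from plant import r gives the robot as it stands.
- The arm moves only by the tool step_arm, never from a script. Its argument "rows" is a list of rows, each a list of 6 numbers: the shift along the tool's x, y, z scaled (see below), then the turn, a rotation vector about the tool's x, y, z scaled (see below). In form: [[dx, dy, dz, wx, wy, wz], ...]. A call has 1 to 10 rows; each row shifts and turns the commanded pose from where the row before left it, along the tool's axes as they then stand; what a row does not reach is not made up. The controller multiplies each number of a shift by 0.04 m and each number of a turn by 8 degrees. A row lasts 1/10 s, in which the tool goes at most 50 mm and 8.59 degrees, less where a joint would pass 70% of its speed; a pose out of reach is approached as far as the arm can. A call with a number of a shift or a turn outside -1 to 1 is refused whole. A call with a gripper value outside its range is refused whole. "fingers" is the opening, from -1 (shut) to 1 (fully open), set as the call begins (left out, the last holds). The fingers move at their own pace and stop on an object; "newtons" is the grip in N (left out, the last holds). Time passes only in rows, so rows that do not move let the fingers close. It gives the time, the measured TCP pose, the force, the opening and the grip force at its end, in the units of the state.
- r.observe(): the state, without advancing time (a new reading comes with each control period).
- r.grab_frame(name): name is "scene" or "top" or "wrist"; returns a dict with "img" (400x640x3 uint8, blue, green, red), "mtx" (3x3 intrinsics, pixels), "k1" (the pictures are not rectified: a ray, as slopes to the right and down, at radius r is drawn at 1 + k1 r^2 times it, then the intrinsics apply), "world_from_camera" (4x4, takes a point from camera to world coordinates); the wrist camera has in their place "T_tool_cam" (4x4, takes a point from camera to tool coordinates, whose origin is the TCP and whose axes are the flange's). Camera axes: x right, y up, looking along -z (the intrinsics and any distortion apply to the point x, -y, -z); pixel columns grow to the right and rows downward; lengths in m; the calibration is good to about 2 mm. A picture is of the moment at which its call begins: read the wrist's pose just before it. There is no depth.
- r.sign_off(): hands the job in; it is judged then, once.
The state is a dict: "time": time; "qpos": joint angles; "qvel": joint speeds; "tau": joint torques, N m; "ee_pos": TCP position; "tool_rot": TCP orientation; "ft_force": force on the tool from outside, world axes, zero at the start; "moment": the same for the moment, N m; "width": opening from 0.0 (shut) to 1.0 (fully open); "grip_force": force on a finger pad.
Only numpy, scipy, OpenCV 4.12 (cv2) and the standard library are available. Lean on these libraries where they do the work, as an engineer would, in place of code of your own. Each camera call takes 0.05 s, during which the arm holds its last target. There are 200 camera calls.

### The job

Open the bay under the red cover of the blue float case: slide the yellow cover straight into the empty bay until you feel it press on the sprung stop there with a light push of about 8 N, then slide the red cover the same way, with the same light push on its stop, into the bay that the yellow one left. Move them one at a time, keep them flat in the case (do not lift them), never ram a stop, leave the white cover and everything else on the shelf alone, and let go at the end.

Things in the scene. Friction and masses are not known exactly. Their poses are not given: they have to be found in the camera images.
- case: open blue plastic case, fixed, 156 x 156 x 40 mm, walls 5 mm, origin at the centre of its underside, z up, x and y along its sides. Ledges 26 mm up carry the covers over a 2 x 2 set of bays, place centres at -20 or +41 mm along its x and y. Red starts at (41,41), yellow and white at (41,-20) and (-20,41), either way round. A cover slides along its own lane (3 mm free each side)
- stops: four rubber-tipped sprung stops, fixed in the case, same origin and axes: in its -x wall at y = -20 and 41 mm, in its -y wall at x = -20 and 41 mm, 32 mm up. Each is screwed in by a different unknown amount: tip 6 to 22 mm inside the wall, so a cover meets it with its centre at -38 to -22 mm. It gives 5 N per mm, at most 4 mm. Seated: over 3 N for a moment (8 N is right); over 15 N harms it
- empty_bay (a point): centre of the empty bay at case (-20,-20) mm, at ledge height, 26 mm above the shelf. Each slide goes towards the case's -x or -y wall, 63 to 82 mm. When a seated cover is let go its spring may push it back a few mm, which is fine
- yellow_grip (a point): the yellow cover, moved first: square plastic, 58 x 58 x 12 mm, about 90 g, loose on the ledges, with an upright square post 16 x 16 x 36 mm in the middle of its top, sides parallel to the cover's. This point is on the post's axis, 11 mm below its top, 25 mm above the cover's top face, 63 mm above the shelf; axes along its sides, z up
- red_grip (a point): the red cover, moved second: square plastic, 58 x 58 x 12 mm, about 90 g, loose on the ledges, with an upright square post 16 x 16 x 36 mm in the middle of its top, sides parallel to the cover's. This point is on the post's axis, 11 mm below its top, 25 mm above the cover's top face, 63 mm above the shelf; axes along its sides, z up
- white_grip (a point): the white cover, to be left where it is: square plastic, 58 x 58 x 12 mm, about 90 g, loose on the ledges, with an upright square post 16 x 16 x 36 mm in the middle of its top, sides parallel to the cover's. This point is on the post's axis, 11 mm below its top, 25 mm above the cover's top face, 63 mm above the shelf; axes along its sides, z up
- yellow: the yellow cover itself, origin at the centre of its underside
- red: the red cover itself, origin at the centre of its underside
- tumbler_mid (a point): empty glass tumbler, 72 mm across, 95 mm tall, loose, upright; this point is at its centre; a bystander
- sharpener: steel hook sharpener tube, 150 mm long (plus a 30 mm tip at +x), 16 mm wide, 13 mm high, loose, lying along its x; origin under its centre; a bystander
- rodtip: bamboo rod tip section, 325 mm long, 12 mm thick, loose, lying along its x; origin under its centre; a bystander
- light: white bilge light fitting with a toggle switch, 90 x 120 mm, 45 mm high, screwed to the shelf; origin under its centre; a bystander
Mind the look-alikes: they are no part of the job. Of the things that look like the yellow, the largest one is meant. Of the things that look like the red, the middle-sized one is meant.

How it is judged:
On the way, in this order (a step that is already met when the one before it is completed fails the run):
1. the yellow cover is in the empty bay, pressing its stop, red not yet moved (x of yellow_grip in the frame of case between -0.046 and -0.012 m and y of yellow_grip in the frame of case between -0.046 and -0.012 m and contact force between yellow and stops above 3 N and distance of red_grip from where it was at the start of the episode below 0.008 m), for 0.15 s.
2. the red cover is in the bay the yellow one left, pressing its stop (((x of red_grip in the frame of case between 0.031 and 0.049 m and y of red_grip in the frame of case between -0.046 and -0.012 m) or (x of red_grip in the frame of case between -0.046 and -0.012 m and y of red_grip in the frame of case between 0.031 and 0.049 m)) and contact force between red and stops above 3 N and x of yellow_grip in the frame of case between -0.046 and -0.012 m and y of yellow_grip in the frame of case between -0.046 and -0.012 m), for 0.15 s.
At the end, for the whole second after the job is handed in: Yellow lies flat and still in the bay that was empty (centre -46 to -12 mm along the case's x and y), red in the bay yellow left (31 to 49 mm along one axis, -46 to -12 mm along the other), both untilted (0.06 rad) on the ledges, white within 10 mm of its start, all let go (x of yellow_grip in the frame of case between -0.046 and -0.012 m and y of yellow_grip in the frame of case between -0.046 and -0.012 m and ((x of red_grip in the frame of case between 0.031 and 0.049 m and y of red_grip in the frame of case between -0.046 and -0.012 m) or (x of red_grip in the frame of case between -0.046 and -0.012 m and y of red_grip in the frame of case between 0.031 and 0.049 m)) and distance of white_grip from where it was at the start of the episode below 0.01 m and angle between each of yellow, red's own z axis and vertical below 0.06 rad and z of yellow_grip in the frame of case between 0.06 and 0.066 m and z of red_grip in the frame of case between 0.06 and 0.066 m and linear speed of each of yellow, red below 0.01 m/s); the robot touches nothing.
It fails at once if a cover presses a stop with more than 15 N (contact force between any of yellow, red and stops above 15 N).
It fails at once if a cover is lifted more than 5 mm off its ledges (z of any of yellow_grip, red_grip, white_grip in the frame of case above 0.068 m).
It fails at once if the red cover is moved more than 10 mm before the yellow one is out of its way (distance of red_grip from where it was at the start of the episode above 0.01 m and distance of yellow_grip from where it was at the start of the episode below 0.05 m).
It fails at once if the white cover is moved more than 10 mm (distance of white_grip from where it was at the start of the episode above 0.01 m).
It fails at once if the tumbler, hook sharpener or rod tip is moved more than 20 mm, or the bilge light is struck (over 2 N) (distance of any of tumbler_mid, sharpener, rodtip from where it was at the start of the episode above 0.02 m or contact force between any of the arm, the fingers and light above 2 N).
It also fails if it takes over 72 s, if anything falls off the work surface, if the arm or the gripper's body presses on something with over 40 N, if the wrist force passes 120 N, or if a joint passes its speed limit or range.

## Working session

There is one attempt and no reset: what is moved stays moved. The work goes in short steps, Python scripts to look and compute and a tool call to move; the robot and the scene stay as the last step left them, time stands still between calls to the robot, and variables do not carry over. Pictures are saved under pics/ and viewed, at most 10 in all, crops included, and the job is handed in when it is done.

Besides the shell and the picture viewer there is one more tool, called as name([rows], argument=value, ...), one row to a line, values as JSON. step_arm: Moves the arm, as the interface text tells. Shifts and turns lie within -1 to 1; 1 stands for 0.04 m of shift or 8 degrees of turn. Its arguments: {"type":"object","properties":{"rows":{"type":"array","items":{"type":"array","items":{"type":"number"}}},"fingers":{"type":"number"},"newtons":{"type":"number"}},"required":["rows"]}

```bash
mkdir -p pics; ls; cat > h.py <<'E'
import numpy as np, cv2
from scipy.spatial.transform import Rotation as R
from plant import r
def Tw(f,st=None):
    if 'world_from_camera' in f: return np.array(f['world_from_camera'])
    T=np.eye(4); q=st['tool_rot']; T[:3,:3]=R.from_quat([q[1],q[2],q[3],q[0]]).as_matrix(); T[:3,3]=st['ee_pos']
    return T@np.array(f['T_tool_cam'])
def ray(f,uv,T,z):
    K=np.array(f['mtx']); k=f['k1']
    p=cv2.undistortPoints(np.array(uv,float).reshape(-1,1,2),K,np.array([k,0,0,0.])).reshape(-1,2)
    out=[]
    for a,b in p:
        d=T[:3,:3]@[a,-b,-1]; o=T[:3,3]; out.append(o+d*(z-o[2])/d[2])
    return np.array(out)
def proj(f,P,T):
    c=(np.array(P)-T[:3,3])@T[:3,:3]
    c=c*[1,-1,-1]
    return cv2.projectPoints(c,np.zeros(3),np.zeros(3),np.array(f['mtx']),np.array([f['k1'],0,0,0.]))[0].reshape(-1,2)
E
python3 - <<'E'
from h import *
import pickle
D={}
for n in ('scene','top'):
    f=r.grab_frame(n); D[n]=f; print(n,f['k1'],np.round(f['world_from_camera'],3).tolist())
    cv2.imwrite(f'pics/{n}.png',f['img'])
pickle.dump(D,open('D.pkl','wb'))
print(r.observe(), r.grip_point_offset)
E
```

```text
pics
scene -0.006571989767402147 [[-0.24, -0.618, 0.748, 1.363], [0.971, -0.138, 0.197, 0.177], [-0.019, 0.774, 0.633, 0.743], [0.0, 0.0, 0.0, 1.0]]
top -0.08751658194482713 [[0.005, 0.975, -0.223, 0.362], [-1.0, 0.003, -0.008, -0.01], [-0.007, 0.223, 0.975, 1.071], [0.0, 0.0, 0.0, 1.0]]
{'time': 0.1, 'qpos': array([ 1.12369563e+00,  2.91213067e-01, -1.54031268e-01,  1.12670027e+00,
       -3.75921264e-06,  1.43149856e+00]), 'qvel': array([-0.0002153 , -0.00113823, -0.00026614,  0.00043639, -0.00101435,
        0.0007029 ]), 'tau': array([ 1.43799451e-03, -5.37975740e+01,  3.31918538e+01,  9.31043556e-03,
       -2.21217142e-04,  3.20800538e-06]), 'ee_pos': array([0.1588863 , 0.49997858, 0.23080269]), 'tool_rot': array([-1.64136400e-04,  1.53294612e-01,  9.88180364e-01, -5.50181041e-04]), 'ft_force': array([-0.71587985, -0.37199403, -0.77991127]), 'moment': array([-0.0085335 , -0.00778979, -0.02642012]), 'grip_force': 0.0, 'width': 1.0001751050602137} 0.0187
```

View pics/top.png

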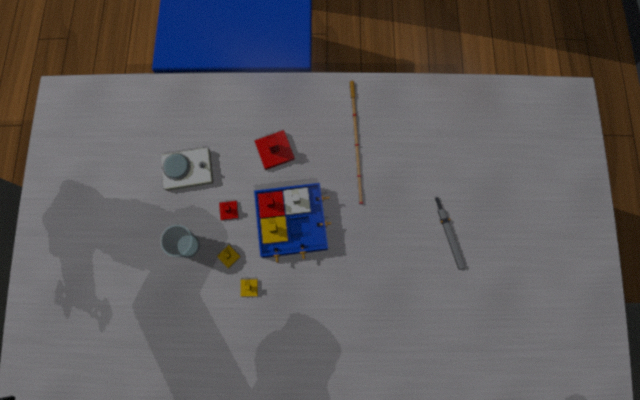

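View pics/scene.png

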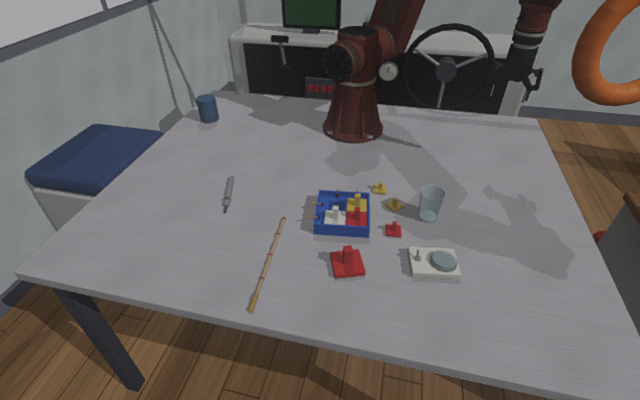

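Top view: the case is at about (291,220). Red candidates are (270,205) in the case, (275,150) larger and (229,210) smaller, so the one in the case is the middle-sized one. Yellow candidates are (274,230) in the case, the largest, and (229,256) and (250,288), both smaller. The tumbler is at (180,242), and the empty bay is the lower right of the case. I'll confirm in a crop.

```bash
python3 - <<'E'
import cv2
i=cv2.imread('pics/top.png')[170:270,205:335]
cv2.imwrite('pics/topc.png',cv2.resize(i,None,fx=6,fy=6,interpolation=cv2.INTER_CUBIC))
E
```

```text
(no output)
```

View pics/topc.png

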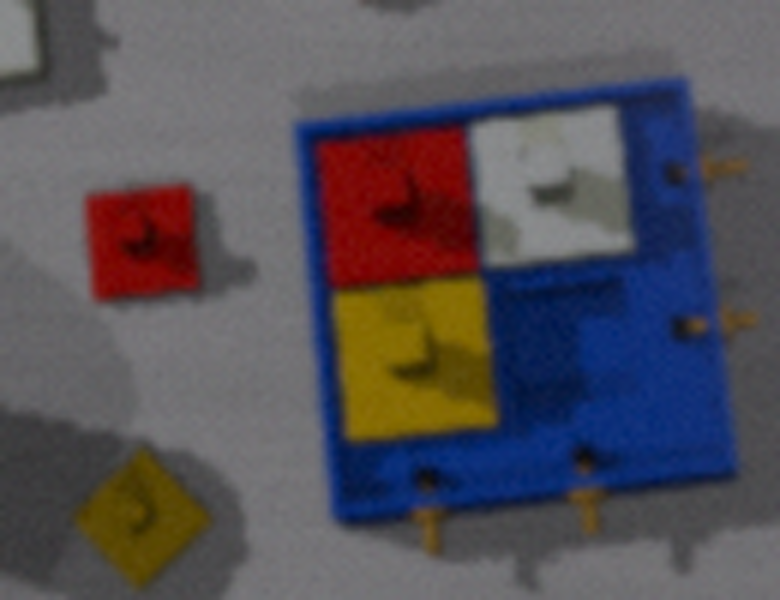

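```bash
python3 - <<'E'
from h import *
import pickle
f=pickle.load(open('D.pkl','rb'))['top'];T=Tw(f)
C={'case':([(297,122),(688,80),(737,472),(337,520)],.04),'red':([(316,143),(466,126),(478,272),(330,286)],.038),
'yel':([(334,290),(484,275),(498,424),(346,440)],.038),'whi':([(470,122),(622,106),(636,250),(482,264)],.038)}
for n,(p,z) in C.items():
    p=np.array(p)/6+[205,170]-.4; w=ray(f,p,T,z)[:,:2]
    d=np.roll(w,-1,0)-w
    print(n,w.mean(0).round(4),np.linalg.norm(d,axis=1).round(4),np.degrees(np.arctan2(d[:,1],d[:,0])).round(1))
w=ray(f,[[180,242]],T,.09);print('tumbler',w)
q=r.observe()['tool_rot'];print(R.from_quat([q[1],q[2],q[3],q[0]]).as_matrix().round(3))
print(r.grab_frame('wrist')['T_tool_cam'])
E
```

```text
case [0.5519 0.0559] [0.1543 0.1553 0.153  0.1571] [ -83.5 -172.9   97.2    7.5]
red [0.5874 0.1023] [0.0592 0.0586 0.0576 0.0575] [ -83.2 -174.2   95.7    7.3]
yel [0.5281 0.0938] [0.0584 0.0584 0.0585 0.0587] [ -83.9 -173.6   96.4    6.3]
whi [0.5961 0.0419] [0.06   0.0579 0.06   0.057 ] [ -83.6 -174.1   95.5    5.9]
tumbler [[0.48970549 0.29504857 0.09      ]]
[[-0.953  0.303 -0.   ]
 [ 0.303  0.953 -0.001]
 [ 0.    -0.001 -1.   ]]
[[ 1.55326772e-03  9.57921259e-01  2.87026912e-01  7.38028425e-02]
 [ 9.99998467e-01 -1.25601106e-03 -1.21976592e-03 -4.13105484e-04]
 [-8.07930726e-04  2.87028367e-01 -9.57921742e-01 -1.42394843e-01]
 [ 0.00000000e+00  0.00000000e+00  0.00000000e+00  1.00000000e+00]]
```

The red, yellow and white covers all fit the case model: origin (0.552,0.056), yaw 6.5°, with the stops on the world -y and -x sides. Yellow is at (-20,41) and slides along case -y. Red then slides along case -x. Now I'll move above yellow.

step_arm([
  [-0.6,-0.34,0.04,0,0,0],
  [-0.6,-0.34,0.04,0,0,0],
  [-0.6,-0.34,0.04,0,0,0],
  [-0.6,-0.34,0.04,0,0,0],
  [-0.6,-0.34,0.04,0,0,0],
  [-0.6,-0.34,0.04,0,0,0],
  [-0.6,-0.34,0.04,0,0,0],
  [-0.6,-0.34,0.04,0,0,0],
  [-0.6,-0.34,0.04,0,0,0],
  [-0.6,-0.34,0.04,0,0,0],
], fingers=0.0, newtons=40)

```text
time: 1.15
ee_pos: [0.3471, 0.297, 0.2151]
tool_rot: [-0.0, 0.153, 0.988, -0.0]
ft_force: [-0.1, -0.3, 0.4]
width: 0.499
grip_force: 0.0
```

step_arm([
  [-0.6,-0.34,0.04,0,0,0],
  [-0.6,-0.34,0.04,0,0,0],
  [-0.6,-0.34,0.04,0,0,0],
  [-0.6,-0.34,0.04,0,0,0],
  [-0.6,-0.34,0.04,0,0,0],
  [-0.6,-0.34,0.04,0,0,0],
  [-0.6,-0.34,0.04,0,0,0],
  [-0.6,-0.34,0.04,0,0,0],
  [-0.6,-0.34,0.04,0,0,0],
  [-0.6,-0.34,0.04,0,0,0],
])

```text
time: 2.15
ee_pos: [0.5346, 0.0947, 0.199]
tool_rot: [-0.0, 0.153, 0.988, -0.0]
ft_force: [-0.3, -0.2, 0.0]
width: 0.501
grip_force: 0.0
```

step_arm([
  [0,0,0,0,0,-0.75],
  [0,0,0,0,0,-0.75],
  [0,0,0,0,0,-0.75],
  [0,0,0,0,0,-0.75],
  [0,0,0,0,0,0],
  [0,0,0,0,0,0],
  [0,0,0,0,0,0],
])

```text
time: 2.85
ee_pos: [0.534, 0.0957, 0.1992]
tool_rot: [-0.0, -0.054, 0.999, 0.0]
ft_force: [-0.1, -1.0, 0.6]
width: 0.504
grip_force: 0.0
```

```bash
python3 - <<'E'
from h import *
import pickle
st=r.observe(); f=r.grab_frame('wrist'); pickle.dump((st,f),open('w1.pkl','wb'))
print(st); cv2.imwrite('pics/w1.png',f['img'])
E
```

```text
{'time': 2.85, 'qpos': array([ 4.25518998e-02,  3.43653058e-01, -1.64400787e-01,  1.06294437e+00,
        1.76831767e-05, -6.62184527e-02]), 'qvel': array([ 0.00015232, -0.00024709,  0.0003613 , -0.00032769,  0.0009361 ,
       -0.00847745]), 'tau': array([-2.07728130e-02, -5.65644550e+01,  3.24456739e+01,  4.22156867e-03,
       -1.11066242e-03,  1.57697790e-02]), 'ee_pos': array([0.5339987 , 0.09570817, 0.19922509]), 'tool_rot': array([-1.00832156e-04, -5.43583694e-02,  9.98521486e-01,  1.00354379e-05]), 'ft_force': array([-0.12774209, -1.04094702,  0.60070749]), 'moment': array([ 0.02375111, -0.03837184,  0.00869667]), 'grip_force': 0.0, 'width': 0.5038256089363142}
```

View pics/w1.png

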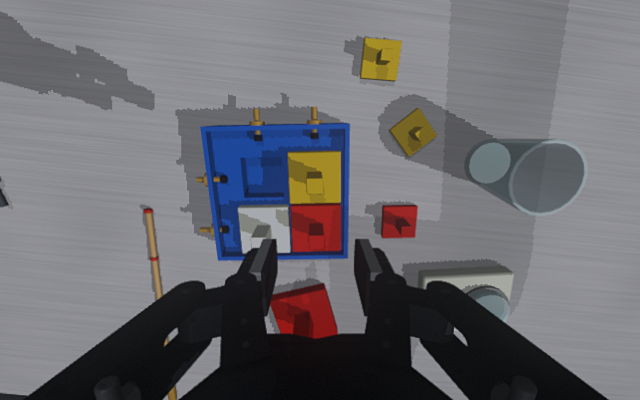

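```bash
python3 - <<'E'
import cv2
i=cv2.imread('pics/w1.png')[100:270,180:370]
cv2.imwrite('pics/w1c.png',cv2.resize(i,None,fx=3.5,fy=3.5,interpolation=cv2.INTER_CUBIC))
E
```

```text
(no output)
```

View pics/w1c.png

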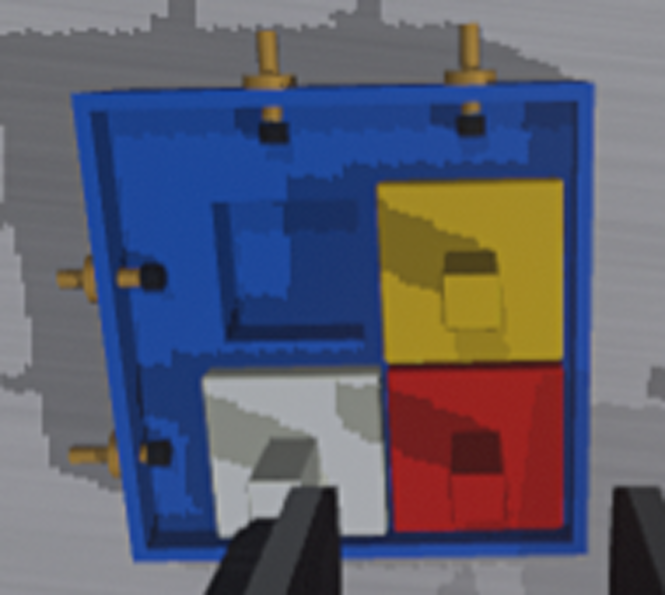

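The crop shows the yellow post top at crop (443–503, 273–331) and the red post top at (452–505, 472–525). The yellow-lane stop tip is at (166,276) and the red-lane stop tip at (471,136).

```bash
python3 - <<'E'
from h import *
import pickle
st,f=pickle.load(open('w1.pkl','rb'));T=Tw(f,st)
C={'case':([(73,94),(594,83),(587,553),(135,560)],.04),'yel':([(378,183),(563,180),(563,360),(386,362)],.038),
'ypost':([(443,274),(498,272),(503,330),(446,331)],.074),'red':([(388,368),(563,365),(564,528),(393,532)],.038),'rpost':([(453,472),(504,472),(505,525),(452,525)],.074)}
g=lambda p:(np.array(p)+.5)/3.5+[180,100]-.5
for n,(p,z) in C.items():
    w=ray(f,g(p),T,z)[:,:2]
    d=np.roll(w,-1,0)-w
    print(n,w.mean(0).round(4),np.linalg.norm(d,axis=1).round(4),np.degrees(np.arctan2(d[:,1],d[:,0])).round(1))
    if n=='case':c=w.mean(0)
a=np.radians(6.4);A=np.array([[np.cos(a),-np.sin(a)],[np.sin(a),np.cos(a)]])
print('tips',(ray(f,g([(166,276),(471,136)]),T,.032)[:,:2]-c)@A)
E
```

```text
case [0.5507 0.057 ] [0.155  0.155  0.1548 0.1546] [  97.4    7.4  -82.7 -172.5]
yel [0.5256 0.0944] [0.0568 0.0578 0.0573 0.0575] [  97.2    7.8  -83.  -172.7]
ypost [0.5259 0.0944] [0.0153 0.0168 0.0161 0.0164] [  98.4   11.5  -82.7 -171.3]
red [0.585  0.1024] [0.0567 0.0583 0.0584 0.0588] [  97.3    8.1  -82.2 -173.5]
rpost [0.5856 0.1028] [0.0151 0.0173 0.0159 0.0173] [  96.3    7.8  -83.7 -175. ]
tips [[-0.01889555 -0.05872458]
 [-0.06283047  0.0395165 ]]
```

step_arm([
  [0.2,-0.01,0.6,0,0,-0.12],
  [0,0,0.7,0,0,0],
  [0,0,0.7,0,0,0],
  [0,0,0.7,0,0,0],
  [0,0,0.6,0,0,0],
  [0,0,0.4,0,0,0],
  [0,0,0.18,0,0,0],
  [0,0,0,0,0,0],
  [0,0,0,0,0,0],
  [0,0,0,0,0,0],
])

```text
time: 3.9
ee_pos: [0.527, 0.0944, 0.0451]
tool_rot: [0.001, -0.064, 0.998, -0.0]
ft_force: [-0.6, -0.1, 0.4]
width: 0.502
grip_force: 0.0
```

```bash
python3 - <<'E'
from h import *
st=r.observe(); f=r.grab_frame('wrist')
cv2.imwrite('pics/w2.png',f['img']); print(st['ee_pos'],st['ft_force'],st['tool_rot'])
E
```

```text
[0.52696619 0.09444369 0.04508326] [-0.60776338 -0.10504285  0.36721738] [ 8.34259237e-04 -6.37775997e-02  9.97963787e-01 -2.92998253e-05]
```

View pics/w2.png

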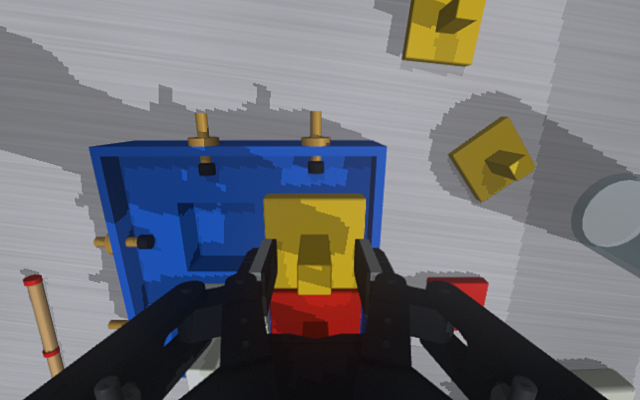

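The post top is at (314,280), midway between the pads at about 268 and 365. I'll close.

step_arm([
  [0,0,0,0,0,0],
  [0,0,0,0,0,0],
  [0,0,0,0,0,0],
  [0,0,0,0,0,0],
  [0,0,0,0,0,0],
  [0,0,0,0,0,0],
], fingers=-1, newtons=25)

```text
time: 4.55
ee_pos: [0.5265, 0.0944, 0.0446]
tool_rot: [0.0, -0.064, 0.998, -0.0]
ft_force: [-0.7, -0.3, 6.5]
width: 0.183
grip_force: 25.1
```

step_arm([
  [0,0,-0.01,0,0,0],
  [0,0,0,0,0,0],
  [0,0,0,0,0,0],
])

```text
time: 4.85
ee_pos: [0.5262, 0.0944, 0.0446]
tool_rot: [0.0, -0.064, 0.998, 0.0]
ft_force: [-1.0, -0.3, 2.9]
width: 0.187
grip_force: 24.8
```

step_arm([
  [0,-0.1,0,0,0,0],
  [0,-0.2,0,0,0,0],
  [0,-0.2,0,0,0,0],
  [0,-0.2,0,0,0,0],
  [0,-0.2,0,0,0,0],
  [0,-0.2,0,0,0,0],
  [0,-0.2,0,0,0,0],
  [0,-0.1,0,0,0,0],
  [0,0,0,0,0,0],
  [0,0,0,0,0,0],
])

```text
time: 5.85
ee_pos: [0.5336, 0.0374, 0.0446]
tool_rot: [0.0, -0.063, 0.998, -0.001]
ft_force: [0.3, -1.4, 4.6]
width: 0.181
grip_force: 25.1
```

step_arm([
  [0,-0.04,0,0,0,0],
  [0,-0.04,0,0,0,0],
  [0,0,0,0,0,0],
])

```text
time: 6.15
ee_pos: [0.5338, 0.0354, 0.0446]
tool_rot: [0.0, -0.064, 0.998, 0.0]
ft_force: [-0.8, 3.1, 6.0]
width: 0.181
grip_force: 25.2
```

step_arm([
  [0,-0.02,0,0,0,0],
  [0,-0.02,0,0,0,0],
  [0,0,0,0,0,0],
])

```text
time: 6.45
ee_pos: [0.534, 0.034, 0.0446]
tool_rot: [0.0, -0.064, 0.998, 0.0]
ft_force: [-0.9, 3.3, 6.4]
width: 0.181
grip_force: 25.2
```

step_arm([
  [0,-0.02,-0.01,0,0,0],
  [0,-0.02,0,0,0,0],
  [0,0,0,0,0,0],
])

```text
time: 6.75
ee_pos: [0.5338, 0.032, 0.0447]
tool_rot: [-0.0, -0.064, 0.998, -0.0]
ft_force: [-0.1, 0.9, 0.8]
width: 0.181
grip_force: 24.5
```

step_arm([
  [0,-0.02,0,0,0,0],
  [0,-0.02,0,0,0,0],
  [0,0,0,0,0,0],
])

```text
time: 7.05
ee_pos: [0.5342, 0.0307, 0.0447]
tool_rot: [-0.0, -0.064, 0.998, -0.0]
ft_force: [-0.5, 0.4, -2.7]
width: 0.186
grip_force: 24.4
```

step_arm([
  [0,-0.02,0.003,0,0,0],
  [0,-0.02,0,0,0,0],
  [0,0,0,0,0,0],
])

```text
time: 7.35
ee_pos: [0.5346, 0.0292, 0.0448]
tool_rot: [-0.0, -0.064, 0.998, -0.0]
ft_force: [0.0, 0.2, -1.6]
width: 0.187
grip_force: 24.4
```

step_arm([
  [0,-0.02,0,0,0,0],
  [0,-0.02,0,0,0,0],
  [0,0,0,0,0,0],
])

```text
time: 7.65
ee_pos: [0.5348, 0.0277, 0.0448]
tool_rot: [0.0, -0.064, 0.998, -0.0]
ft_force: [0.5, 0.3, -1.0]
width: 0.184
grip_force: 24.4
```

step_arm([
  [0,-0.02,0,0,0,0],
  [0,-0.02,0,0,0,0],
  [0,0,0,0,0,0],
])

```text
time: 7.95
ee_pos: [0.535, 0.0261, 0.0448]
tool_rot: [-0.0, -0.064, 0.998, -0.0]
ft_force: [0.5, -0.3, -1.1]
width: 0.174
grip_force: 24.4
```

step_arm([
  [0,-0.02,0,0,0,0],
  [0,-0.02,0,0,0,0],
  [0,0,0,0,0,0],
])

```text
time: 8.25
ee_pos: [0.5352, 0.0245, 0.0448]
tool_rot: [-0.0, -0.064, 0.998, -0.0]
ft_force: [0.5, 0.2, -1.1]
width: 0.18
grip_force: 24.4
```

step_arm([
  [0,-0.02,0,0,0,0],
  [0,-0.02,0,0,0,0],
  [0,0,0,0,0,0],
])

```text
time: 8.55
ee_pos: [0.5353, 0.0232, 0.0448]
tool_rot: [0.0, -0.064, 0.998, 0.0]
ft_force: [-0.9, 1.6, -1.4]
width: 0.188
grip_force: 24.5
```

step_arm([
  [0,-0.01,0,0,0,0],
  [0,-0.01,0,0,0,0],
  [0,0,0,0,0,0],
])

```text
time: 8.85
ee_pos: [0.5354, 0.0226, 0.0448]
tool_rot: [-0.0, -0.064, 0.998, 0.0]
ft_force: [-1.2, 4.3, 0.4]
width: 0.181
grip_force: 24.6
```

step_arm([
  [0,-0.01,0,0,0,0],
  [0,-0.01,0,0,0,0],
  [0,0,0,0,0,0],
  [0,0,0,0,0,0],
])

```text
time: 9.25
ee_pos: [0.5355, 0.0221, 0.0448]
tool_rot: [0.0, -0.064, 0.998, 0.001]
ft_force: [-0.6, 6.3, 0.5]
width: 0.184
grip_force: 24.7
```

step_arm([
  [0,-0.01,0,0,0,0],
  [0,0,0,0,0,0],
  [0,0,0,0,0,0],
  [0,0,0,0,0,0],
])

```text
time: 9.65
ee_pos: [0.5355, 0.0219, 0.0448]
tool_rot: [0.0, -0.064, 0.998, 0.001]
ft_force: [-1.4, 8.4, 0.7]
width: 0.177
grip_force: 24.8
```

step_arm([
  [0,0.02,0,0,0,0],
  [0,0.02,0,0,0,0],
  [0,0,0,0,0,0],
])

```text
time: 9.95
ee_pos: [0.5354, 0.0227, 0.0448]
tool_rot: [-0.0, -0.064, 0.998, 0.0]
ft_force: [-0.6, 3.3, -0.7]
width: 0.187
grip_force: 24.7
```

step_arm([
  [0,0,0,0,0,0],
  [0,0,0,0,0,0],
  [0,0,0,0,0,0],
  [0,0,0,0,0,0],
  [0,0,-0.3,0,0,0],
  [0,0,-0.6,0,0,0],
  [0,0,-0.6,0,0,0],
  [0,0,-0.6,0,0,0],
  [0,0,-0.4,0,0,0],
  [0,0,0,0,0,0],
], fingers=0.0)

```text
time: 10.95
ee_pos: [0.5371, 0.0224, 0.1478]
tool_rot: [0.002, -0.064, 0.998, -0.0]
ft_force: [-0.0, 0.4, -0.5]
width: 0.502
grip_force: 0.0
```

step_arm([
  [-0.5,0.6,0,0,0,0],
  [-0.5,0.6,0,0,0,0],
  [-0.5,0.6,0,0,0,0],
  [0,0,0,0,0,-0.9],
  [0,0,0,0,0,-0.9],
  [0,0,0,0,0,-0.9],
  [0,0,0,0,0,-0.9],
  [0,0,0,0,0,-0.9],
  [0,0,0,0,0,-0.9],
  [0,0,0,0,0,-0.9],
])

```text
time: 11.95
ee_pos: [0.5853, 0.1016, 0.1442]
tool_rot: [-0.0, -0.485, 0.875, 0.0]
ft_force: [0.5, -0.1, 0.4]
width: 0.497
grip_force: 0.0
```

step_arm([
  [0,0,0,0,0,-0.9],
  [0,0,0,0,0,-0.9],
  [0,0,0,0,0,-0.9],
  [0,0,0,0,0,-0.9],
  [0,0,0,0,0,-0.9],
  [0,0,0,0,0,-0.45],
  [0,0,0,0,0,0],
  [0,0,0,0,0,0],
  [0,0,0,0,0,0],
  [0,0,0,0,0,0],
])

```text
time: 12.95
ee_pos: [0.5856, 0.1017, 0.1447]
tool_rot: [0.0, 0.751, -0.661, -0.0]
ft_force: [-0.3, 0.6, 0.2]
width: 0.499
grip_force: 0.0
```

```bash
python3 - <<'E'
from h import *
import pickle
st=r.observe(); f=r.grab_frame('wrist'); pickle.dump((st,f),open('w3.pkl','wb'))
print(st['ee_pos'],st['qpos']); cv2.imwrite('pics/w3.png',f['img'])
T=Tw(f,st); print(proj(f,[[.5853,.1026,.074],[.535,.0225,.074],[.527,.0944,.038]],T))
E
```

```text
[0.58564885 0.10165056 0.14466021] [ 4.89251889e-02  4.79489804e-01 -1.03127333e-01  9.88396609e-01
 -3.89684576e-05 -1.64878795e+00]
[[314.46279431 212.23566159]
 [396.85464127 117.60947267]
 [378.17204348 198.72577497]]
```

View pics/w3.png

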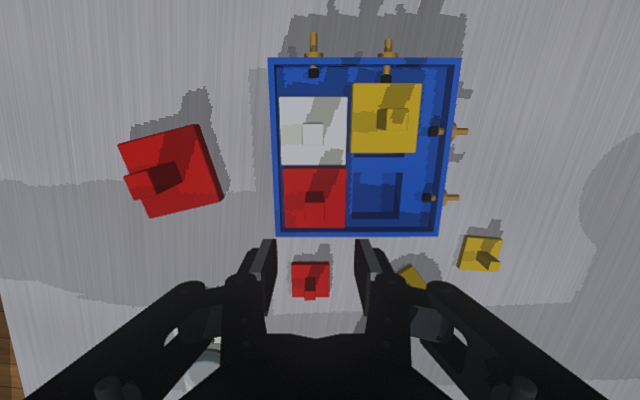

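Yellow sits in its bay at its stop, with its post at about (397,117). Red's post is at (314,212), exactly as projected. I'll descend on red.

step_arm([
  [-0.02,0,0.4,0,0,0],
  [0,0,0.6,0,0,0],
  [0,0,0.6,0,0,0],
  [0,0,0.5,0,0,0],
  [0,0,0.3,0,0,0],
  [0,0,0.1,0,0,0],
  [0,0,0,0,0,0],
  [0,0,0,0,0,0],
])

```text
time: 13.8
ee_pos: [0.5864, 0.1025, 0.0457]
tool_rot: [-0.0, 0.751, -0.661, 0.001]
ft_force: [0.1, 0.4, 0.9]
width: 0.501
grip_force: 0.0
```

step_arm([
  [0,0,0,0,0,0],
  [0,0,0,0,0,0],
  [0,0,0,0,0,0],
  [0,0,0,0,0,0],
  [0,0,-0.01,0,0,0],
  [0,0,0,0,0,0],
  [0,0,0,0,0,0],
], fingers=-1, newtons=25)

```text
time: 14.5
ee_pos: [0.5861, 0.1025, 0.0456]
tool_rot: [-0.0, 0.751, -0.661, 0.0]
ft_force: [-0.2, 0.3, 5.4]
width: 0.179
grip_force: 28.7
```

step_arm([
  [0,0,-0.012,0,0,0],
  [0,0,0,0,0,0],
  [0,0,0,0,0,0],
])

```text
time: 14.8
ee_pos: [0.5855, 0.1024, 0.0456]
tool_rot: [0.0, 0.751, -0.661, -0.0]
ft_force: [1.1, 0.5, 2.0]
width: 0.183
grip_force: 28.3
```

step_arm([
  [0,0.1,0,0,0,0],
  [0,0.2,0,0,0,0],
  [0,0.2,0,0,0,0],
  [0,0.2,0,0,0,0],
  [0,0.2,0,0,0,0],
  [0,0.2,0,0,0,0],
  [0,0.2,0,0,0,0],
  [0,0.1,0,0,0,0],
  [0,0.05,0,0,0,0],
  [0,0,0,0,0,0],
])

```text
time: 15.8
ee_pos: [0.5277, 0.095, 0.0456]
tool_rot: [0.0, 0.751, -0.66, -0.0]
ft_force: [0.7, 0.0, -0.8]
width: 0.183
grip_force: 27.8
```

58.3 mm travelled; I'll carry on in 1.6 mm steps.

step_arm([
  [0,0.03,0.002,0,0,0],
  [0,0.03,0,0,0,0],
  [0,0.02,0,0,0,0],
  [0,0,0,0,0,0],
])

```text
time: 16.2
ee_pos: [0.5249, 0.0946, 0.0456]
tool_rot: [0.0, 0.751, -0.661, -0.0]
ft_force: [0.1, -1.7, 0.2]
width: 0.18
grip_force: 28.0
```

step_arm([
  [0,0.02,0,0,0,0],
  [0,0.02,0,0,0,0],
  [0,0,0,0,0,0],
])

```text
time: 16.5
ee_pos: [0.5232, 0.0944, 0.0456]
tool_rot: [0.0, 0.751, -0.661, -0.0]
ft_force: [0.6, -0.6, 0.2]
width: 0.18
grip_force: 27.9
```

step_arm([
  [0,0.02,0,0,0,0],
  [0,0.02,0,0,0,0],
  [0,0,0,0,0,0],
])

```text
time: 16.8
ee_pos: [0.5216, 0.0942, 0.0456]
tool_rot: [0.0, 0.751, -0.66, -0.0]
ft_force: [-0.1, -0.8, -0.3]
width: 0.185
grip_force: 27.9
```

step_arm([
  [0,0.02,0,0,0,0],
  [0,0.02,0,0,0,0],
  [0,0,0,0,0,0],
])

```text
time: 17.1
ee_pos: [0.52, 0.094, 0.0456]
tool_rot: [0.0, 0.751, -0.661, -0.0]
ft_force: [-1.3, -0.5, -0.9]
width: 0.183
grip_force: 27.9
```

step_arm([
  [0,0.02,0,0,0,0],
  [0,0.02,0,0,0,0],
  [0,0,0,0,0,0],
])

```text
time: 17.4
ee_pos: [0.5184, 0.0938, 0.0456]
tool_rot: [0.0, 0.751, -0.661, -0.0]
ft_force: [-0.3, 0.3, -0.2]
width: 0.181
grip_force: 27.9
```

step_arm([
  [0,0.02,0,0,0,0],
  [0,0.02,0,0,0,0],
  [0,0,0,0,0,0],
])

```text
time: 17.7
ee_pos: [0.5168, 0.0936, 0.0456]
tool_rot: [0.0, 0.751, -0.66, -0.0]
ft_force: [-0.4, 0.5, 0.4]
width: 0.182
grip_force: 27.9
```

step_arm([
  [0,0.02,0,0,0,0],
  [0,0.02,0,0,0,0],
  [0,0,0,0,0,0],
])

```text
time: 18.0
ee_pos: [0.5153, 0.0934, 0.0456]
tool_rot: [0.0, 0.751, -0.66, -0.0]
ft_force: [-0.1, 0.1, -0.3]
width: 0.184
grip_force: 27.9
```

step_arm([
  [0,0.02,0,0,0,0],
  [0,0.02,0,0,0,0],
  [0,0,0,0,0,0],
])

```text
time: 18.3
ee_pos: [0.5136, 0.0932, 0.0455]
tool_rot: [0.0, 0.751, -0.661, -0.0]
ft_force: [-0.4, -0.3, -0.0]
width: 0.179
grip_force: 27.9
```

step_arm([
  [0,0.02,0,0,0,0],
  [0,0.02,0,0,0,0],
  [0,0,0,0,0,0],
])

```text
time: 18.6
ee_pos: [0.5127, 0.0931, 0.0457]
tool_rot: [-0.0, 0.751, -0.66, 0.0]
ft_force: [1.2, 1.1, -2.2]
width: 0.183
grip_force: 27.6
```

step_arm([
  [0,0.01,0,0,0,0],
  [0,0.01,0,0,0,0],
  [0,0,0,0,0,0],
])

```text
time: 18.9
ee_pos: [0.5121, 0.093, 0.0457]
tool_rot: [-0.0, 0.751, -0.66, 0.0]
ft_force: [5.1, 0.9, -3.5]
width: 0.176
grip_force: 27.5
```

step_arm([
  [0,0.01,0.003,0,0,0],
  [0,0.005,0,0,0,0],
  [0,0,0,0,0,0],
  [0,0,0,0,0,0],
])

```text
time: 19.3
ee_pos: [0.5118, 0.0929, 0.0458]
tool_rot: [-0.001, 0.751, -0.66, 0.001]
ft_force: [6.0, 1.0, -2.2]
width: 0.18
grip_force: 27.6
```

step_arm([
  [0,0.01,0,0,0,0],
  [0,0.005,0,0,0,0],
  [0,0,0,0,0,0],
  [0,0,0,0,0,0],
  [0,0,0,0,0,0],
])

```text
time: 19.8
ee_pos: [0.5116, 0.0929, 0.0458]
tool_rot: [-0.001, 0.751, -0.66, 0.001]
ft_force: [7.5, 2.2, -2.4]
width: 0.181
grip_force: 27.5
```

About 8 N held. Ease off, release, retreat.

step_arm([
  [0,-0.02,0,0,0,0],
  [0,-0.02,0.005,0,0,0],
  [0,0,0,0,0,0],
])

```text
time: 20.1
ee_pos: [0.5123, 0.093, 0.0456]
tool_rot: [-0.0, 0.751, -0.661, 0.0]
ft_force: [3.9, 0.3, 2.4]
width: 0.185
grip_force: 28.2
```

step_arm([
  [0,0,0,0,0,0],
  [0,0,0,0,0,0],
  [0,0,0,0,0,0],
  [0,0,0,0,0,0],
  [0,0,-0.3,0,0,0],
  [0,0,-0.6,0,0,0],
  [0,0,-0.8,0,0,0],
  [0,0,-0.8,0,0,0],
  [0,0,-0.5,0,0,0],
  [0,0,0,0,0,0],
], fingers=0.0)

```text
time: 21.1
ee_pos: [0.5137, 0.0931, 0.1689]
tool_rot: [-0.002, 0.751, -0.66, 0.002]
ft_force: [1.0, -0.0, -0.5]
width: 0.5
grip_force: 0.0
```

```bash
python3 - <<'E'
from h import *
st=r.observe(); f=r.grab_frame('wrist')
print(st['ee_pos']); cv2.imwrite('pics/w4.png',f['img'])
E
```

```text
[0.51368561 0.09306519 0.16892234]
```

View pics/w4.png

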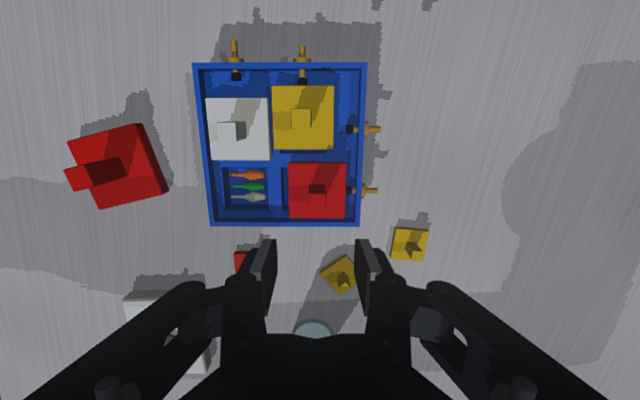

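The bay is open with the lures showing at (247,187). Red is at (317,190) by its stop, yellow at (302,118) and white still in place. Everything is flat and released.

```bash
python3 -c "
from plant import r
print(r.sign_off())"
```

```text
the job is handed in; nothing more can be done
None
```

I slid yellow into the empty bay and red into yellow's old bay, each pressed lightly on its stop (about 8 N at the wrist). Both are released and flat, white looked unmoved in the last picture, and the job is handed in; the hand-in returned no verdict.

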